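Open the bench terminal box

ROBOT

A 7-joint arm with a two-finger parallel gripper is mounted at the origin on the work surface. World frame = base frame: x ahead of the robot, y to its left, z up, the work surface at z = 0. Lengths are in m, angles in rad, forces in N, time in s.
With the tool pointing down it reaches from about 0.4 to 0.875 m from the base axis. Payload 19.3 kg.
Tool frame: the origin (TCP) lies on the centre line of the jaws, within the pads' length; the fingertips stand 17 mm ahead of it and the grasp point (between the pads) lies 2 mm behind it; z points along the fingers, y is the direction in which the jaws open and shut (so a half turn about z gives the same grasp; the last joint's range is limited). The gripper opens to 85 mm and grips with 20 to 120 N. Pads are 22 mm wide; open, the fingers measure 114 mm over their backs; the gripper's body (76 mm by 85 mm) begins 54 mm behind the grasp point. The pads swing forward as they close: fully open they stand 13 mm farther back than shut.
Start: joints at [-1.225, 0.521, -0.036, 1.599, 0.021, 1.021, -0.113], TCP at [0.252, 0.572, 0.248] pointing down, gripper open.
Joint ranges: [-2.91, 2.91], [-0.3, 2.13], [-1.5, 1.42], [0.17, 2.43], [-1.26, 4.41], [0.16, 1.93], [-2.52, 2.52]. Speed limits (rad/s): [1.89, 1.89, 2.39, 2.39, 3.01, 3.01, 3.01].

INTERFACE

Orientations are given as a unit quaternion [x, y, z, w].
In Python, from station import monitor, camera, get_calibration, ctrl, spot_in, masks_of gives the robot as it stands. The module is installed in compiled form; this text tells all that it offers.
- The arm moves only by the tool play_rows, never from a script. Its argument "plan" is a list of rows, each an object with "hand": the closure, from 0 (fully open) to 1 (shut); "translation": the shift along the tool's x, y, z in cm, a list of three; "twist": the turn about the tool's z in rad. In form: [{"hand": hand, "translation": [x, y, z], "twist": twist}, ...]. A call has exactly 5 rows; each row shifts and turns the commanded pose from where the row before left it, along the tool's axes as they then stand; what a row does not reach is not made up. A row lasts 1/12 s, in which the tool goes at most 41.7 mm and 7.16 degrees, less where a joint would pass 70% of its speed; a pose out of reach is approached as far as the arm can. A call is refused whole if a number of a shift passes 4.17 or a number of a turn 0.125, either way. A call with a gripper value outside its range is refused whole. The fingers move at their own pace and stop on an object; "squeeze" is the grip in N (left out, the last holds). Time passes only in rows, so rows that do not move let the fingers close, or fill a call up. It gives the time, the measured TCP pose, the force and the opening at its end, in the units of the state.
- monitor.get_obs(): the state, without advancing time (a new reading comes with each control period).
- camera(name): name is "scene" or "side" or "wrist"; returns the picture (400x640x3 uint8, red, green, blue); there is no depth.
- get_calibration(name): a dict with "fx", "fy", "cx", "cy" (pixels), "R" (3x3) and "t" (3): a world point X has camera coordinates R X + t; the wrist camera has in their place "tool_from_camera" (4x4, takes a point from camera to tool coordinates, whose origin is the TCP and whose axes are the flange's). Camera axes: x right, y down, z forward; pixel columns grow to the right and rows downward; lengths in m; the calibration is good to about 2 mm. The wrist camera is an equidistant fisheye: a pixel r from the principal point sees the ray r / f radians off the axis. A picture is of the moment at which its call begins: read the wrist's pose just before it. get_calibration takes no time and is no camera call.
- ctrl.close_job(): hands the job in, once; it reports no verdict.
Trained networks look in the newest picture that a camera, given by its name, has taken for a name from the list of things; names that differ only in an ending like _2 or _b are one class to them, and where a whole thing is asked for, a point or a joint stands for the part that bears it (a point fixed in the world has none). Each returns a list of dicts, best first, with "score" (0 to 1); they miss things now and then, are a little off and sometimes report something else, mostly with a low value. They report only what shows in the picture. A call takes as long as a camera call. They do not tell look-alikes from the thing itself.
- spot_in(camera, target): "at" ([row, column] in pixels, amid what is visible of it).
- masks_of(camera, target): "mask" (400x640 bool, what is visible of it) and "at" ([row, column] in pixels, amid what is visible of it).
The state is a dict: "time_s": time; "q": joint angles; "joint_vel": joint speeds; "effort": joint torques, N m; "eef_pos": TCP position; "tcp_rot": TCP orientation; "contact_force": force on the tool from outside, world axes, zero at the start; "moment": the same for the moment, N m; "width": opening from 0.0 (shut) to 1.0 (fully open).
Only numpy, scipy, OpenCV 4.12 (cv2) and the standard library are available. Lean on these libraries where they do the work, as an engineer would, in place of code of your own. Each camera call takes 0.05 s, during which the arm holds its last target. There are 200 camera calls.

TASK

Press the black snap tab on the terminal box all the way in (it stays in), then push the released white cover along its rails, off its seat and onto the empty bed beside it, up to the end stop, so that all the terminals lie open. Only press and push: do not lift the cover, and leave the other things on the bench where they are.

Things in the scene. Friction and masses are not known exactly. Their poses are not given: they have to be found in the camera images.
- box: Grey terminal box, fixed (never moves), 120 (x) by 244 (y) by 57 mm high, plus a pocket for the tab on its -x side. Origin: centre of its underside, z up. Half at -y: the cover's seat over the terminals (all below 30 mm). Half at +y: flat bed. Rails with lips (tops at 57 mm, outside x = +-47 mm) guide the cover along y. Its -y end is open above 44 mm height between the rails.
- bed (a point): Middle of the empty flat bed, 45 mm above the bench and level with the seat, at box x = 0, y = +63 mm; the cover ends lying here. An end stop 57 mm high closes the bed at box y = +118 mm.
- cover: White terminal cover, loose, 150 to 310 g: a cap 88 mm wide (x), 108 mm long (y), 25 mm high, with 5 mm thick flanges (104 mm wide) under the lips; too broad to grip. Origin: centre of its underside; axes as the box's. Seated: y about -64 mm, z 45 mm in the box frame, barred towards +y by the tab. At the end stop: y = +64 mm. Slides with under 4 N.
- cover_rear (a point): Middle of the cover's upright rear face (the one towards the box's -y, 88 mm wide, from 45 to 70 mm above the bench), 59 mm above the bench; push here towards the box's +y.
- tab_top (a point): Centre of the top of the black snap tab's press pad, 28 mm (box x) by 30 mm (box y), beside the box's rail at box x = -79 mm, y = 0; 72 mm above the bench when out, 62 mm when in; the pocket's rim around it is 54 mm high. It moves with the tab.
- tab (a joint): Travel of the snap tab in m, downwards: 0 = out, cover latched; 0.010 = fully in, cover free. It resists with about 4 N all the way, with a hard stop at 0.010, and stays where it is left; it does not spring back. The cover passes only if it is in by more than about 0.007.
- glue: Orange glue bottle with a red cap, 48 mm across, 110 mm high, loose, standing; a bystander. Origin: centre of its underside.
- jar: Black jar with a black lid, 56 mm across, 60 mm high, loose, standing; a bystander. Origin: centre of its underside.
- tap_wrench: Steel tap wrench lying on the bench, a bar 180 mm long along its x with a middle 40 x 26 x 24 mm high; a bystander. Origin: centre of its underside.
- vblock: Plain steel block, 50 x 40 x 35 mm high; a bystander. Origin: centre of its underside.
Not all that is in view belongs to the job. Of the things that look like the cover, the largest one is meant.

How it is judged:
By the outcome, as a careful person would: the job done as asked, in the order asked, and still so for the second after the job is handed in, with the robot touching nothing.
It also fails if it takes over 38 s, if anything falls off the work surface, if the arm or the gripper's body presses on something with over 40 N, if the wrist force passes 120 N, or if a joint passes its speed limit or range.

## Working session

There is one attempt and no reset: what is moved stays moved. The work goes in short steps, Python scripts to look and compute and a tool call to move; the robot and the scene stay as the last step left them, time stands still between calls to the robot, and variables do not carry over. Pictures are saved under pics/ and viewed, about 8 in all and at most 12, crops included, and the job is handed in when it is done.

Besides the shell and the picture viewer there is one more tool, called after "Request:" in YAML: its name, and indented under it one key for each argument. play_rows: Moves the arm, as the interface text tells. Its arguments: {"type":"object","properties":{"plan":{"type":"array","items":{"type":"object","properties":{"hand":{"type":"number"},"translation":{"type":"array","items":{"type":"number"}},"twist":{"type":"number"}}}},"squeeze":{"type":"number"}},"required":["plan"]}

```bash
mkdir -p pics
python3 - <<'E'
from station import *
import cv2,numpy as np
o=monitor.get_obs()
print({k:np.round(v,3) for k,v in o.items()})
for c in("scene","side"):
    im=camera(c); cv2.imwrite(f"pics/{c}0.png",im[:,:,::-1])
    cal=get_calibration(c); print(c,{k:np.round(v,4).tolist() for k,v in cal.items()})
    for t in("box","cover","cover_rear","tab_top","tab","glue","jar","tap_wrench","vblock"):
        print(t,[(np.round(d["at"]).tolist(),round(d["score"],2)) for d in spot_in(c,t)][:4])
print({k:np.round(v,4).tolist() for k,v in get_calibration("wrist").items()})
print(monitor.get_obs()["time_s"])
E
```

```text
{'time_s': np.float64(0.0), 'q': array([-1.225,  0.522, -0.036,  1.6  ,  0.021,  1.021, -0.113]), 'joint_vel': array([-0.001, -0.   ,  0.001, -0.   , -0.002,  0.001,  0.   ]), 'effort': array([ 1.0000e-03, -9.2711e+01,  1.9800e+00, -3.6993e+01,  1.8000e-02,
        8.0000e-03, -0.0000e+00]), 'eef_pos': array([0.252, 0.571, 0.248]), 'tcp_rot': array([ 0.206,  0.978, -0.001, -0.   ]), 'contact_force': array([0.522, 0.665, 0.772]), 'moment': array([ 0.022, -0.03 ,  0.012]), 'width': np.float64(0.999)}
scene {'fx': 423.3808, 'fy': 423.3808, 'cx': 313.6339, 'cy': 199.6423, 'R': [[0.0412, 0.9991, -0.0122], [0.5604, -0.0332, -0.8276], [-0.8272, 0.0273, -0.5613]], 't': [-0.088, -0.2507, 1.2464]}
box [([227.0, 341.0], 0.77)]
cover [([220.0, 297.0], 0.97), ([316.0, 222.0], 0.82), ([236.0, 204.0], 0.78)]
cover_rear [([236.0, 201.0], 0.9), ([216.0, 298.0], 0.84), ([313.0, 225.0], 0.72)]
tab_top [([190.0, 311.0], 0.67)]
tab []
glue [([245.0, 420.0], 0.59)]
jar [([304.0, 329.0], 0.58)]
tap_wrench [([203.0, 417.0], 0.9)]
vblock [([179.0, 336.0], 0.83)]
side {'fx': 518.0646, 'fy': 518.0646, 'cx': 315.1112, 'cy': 204.6963, 'R': [[0.9707, -0.2389, 0.0241], [-0.1244, -0.5863, -0.8005], [0.2054, 0.774, -0.5989]], 't': [-0.5379, 0.1881, 0.7471]}
box [([234.0, 291.0], 0.9), ([217.0, 415.0], 0.74)]
cover [([285.0, 440.0], 0.92), ([232.0, 336.0], 0.59), ([345.0, 342.0], 0.56)]
cover_rear [([339.0, 341.0], 0.97), ([284.0, 444.0], 0.94), ([234.0, 339.0], 0.71)]
tab_top [([228.0, 273.0], 0.67)]
tab [([232.0, 276.0], 0.85)]
glue [([172.0, 339.0], 0.85)]
jar [([216.0, 414.0], 0.78)]
tap_wrench [([185.0, 244.0], 0.89)]
vblock [([234.0, 230.0], 0.6)]
{'fx': 309.7069, 'fy': 309.7069, 'cx': 321.5563, 'cy': 203.4472, 'tool_from_camera': [[-0.0003, -0.9531, -0.3026, 0.0771], [1.0, -0.0003, -0.0002, -0.001], [0.0001, -0.3026, 0.9531, -0.1258], [0.0, 0.0, 0.0, 1.0]]}
1.0
```

View pics/scene0.png

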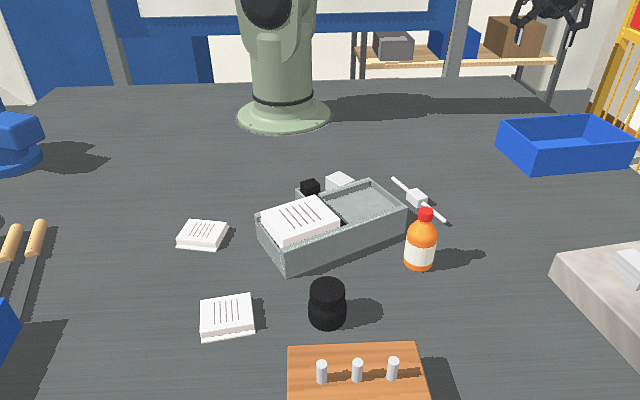

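View pics/side0.png

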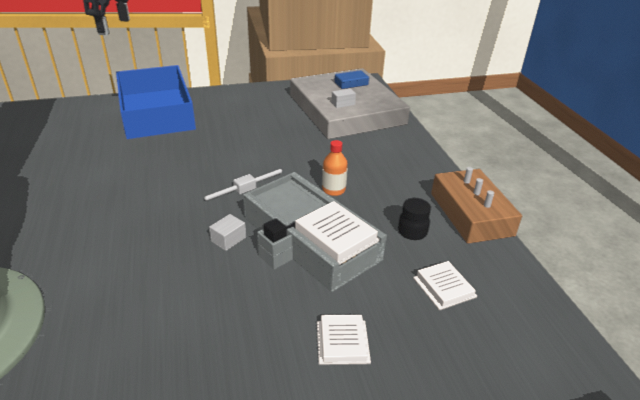

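The scene view shows three cover look-alikes: on the box at (row 220, col 297), and loose ones at (236,204) and (316,222). The one seated on the box is the largest and is the one meant. The black tab is at (187,311), with the vblock just behind it at (179,338). In the side view the tab is at (230,275) and the seated cover at (232,336). The networks rank a loose look-alike first there.

```bash
cat > h.py <<'E'
from station import *
import cv2,numpy as np
from scipy.optimize import minimize
def proj(c,P):
    k=get_calibration(c); X=np.asarray(P)@np.array(k["R"]).T+k["t"]
    return np.c_[k["fx"]*X[:,0]/X[:,2]+k["cx"],k["fy"]*X[:,1]/X[:,2]+k["cy"]]
def tow(p,P):
    c,s=np.cos(p[2]),np.sin(p[2]); P=np.asarray(P,float)
    return np.c_[p[0]+c*P[:,0]-s*P[:,1],p[1]+s*P[:,0]+c*P[:,1],P[:,2]]
def cub(cx,cy,sx,sy,z0,z1): return [(cx+a*sx/2,cy+b*sy/2,z) for a in(-1,1) for b in(-1,1) for z in(z0,z1)]
def hull(c,P,m,s=4):
    q=cv2.convexHull((proj(c,P)*s).astype(np.float32)); cv2.fillConvexPoly(m,np.round(q).astype(np.int32),1)
def ray(c,rc,z):
    k=get_calibration(c);R=np.array(k["R"]);o=-R.T@k["t"]
    d=R.T@[(rc[1]-k["cx"])/k["fx"],(rc[0]-k["cy"])/k["fy"],1]
    return o+d*(z-o[2])/d[2]
E
python3 - <<'E'
from h import *
np.set_printoptions(precision=4,suppress=True)
M={};near={"scene":(220,297),"side":(232,336)}
for c in near:
    im=camera(c); ms=masks_of(c,"cover"); cv=min(ms,key=lambda d:np.hypot(*np.subtract(d["at"],near[c])))
    bx=masks_of(c,"box")[0]; tb=masks_of(c,"tab_top"); 
    print(c,cv["at"],cv["score"],cv["mask"].sum(),bx["at"],bx["score"],bx["mask"].sum(),(cv["mask"]&bx["mask"]).sum())
    M[c]=(cv["mask"],bx["mask"]); 
    for t in tb[:2]: print("tab mask",t["at"],t["mask"].sum())
    v=im.copy(); v[bx["mask"]]=v[bx["mask"]]//2+np.array([0,100,0],np.uint8); v[cv["mask"]]=v[cv["mask"]]//2+np.array([100,0,0],np.uint8)
    r,cc=near[c]; M[c]+=(v[r-80:r+80,cc-110:cc+110],)
for c,a in(("scene",(187,311)),("side",(228,274))): print("tab",ray(c,a,.072))
for c in near: print("cover",ray(c,near[c],.070))
def iou(a,b): return (a&b).sum()/max((a|b).sum(),1)
def cost(p,verb=0):
    s=0
    for c in near:
        S=4;m=np.zeros((400*S,640*S),np.uint8); hull(c,tow(p,cub(0,-64e-3,.088,.108,.045,.07)),m)
        m2=m.copy(); hull(c,tow(p,cub(0,0,.12,.244,0,.057)),m2)
        g=cv2.resize(m*1.,(640,400),interpolation=cv2.INTER_AREA); g2=cv2.resize(m2*1.,(640,400),interpolation=cv2.INTER_AREA)
        A=M[c][0]; B=A|M[c][1]
        a=np.minimum(g,A).sum()/np.maximum(g,A).sum(); b=np.minimum(g2,B).sum()/np.maximum(g2,B).sum()
        if verb: print(c,round(a,3),round(b,3))
        s-=a+b
    return s
cp=(ray("scene",near["scene"],.07)+ray("side",near["side"],.07))/2
best=None
for yaw in(.2,.5,.8):
    p0=[cp[0]-np.sin(yaw)*.064,cp[1]+np.cos(yaw)*.064,yaw]
    r=minimize(cost,p0,method="Nelder-Mead",options=dict(initial_simplex=np.array([p0,*(np.array(p0)+np.diag([.02,.02,.2]))]),maxiter=90))
    print(r.x,r.fun)
    if best is None or r.fun<best.fun: best=r
cost(best.x,1); p=best.x
print("tab pred",tow(p,[(-.079,0,.072)]),"rear",tow(p,[(0,-.118,.059)]))
np.save("p.npy",p)
vs=[]
for c in near:
    v=np.ascontiguousarray(cv2.resize(M[c][2],None,fx=2.5,fy=2.5,interpolation=cv2.INTER_CUBIC)); r,cc=near[c]
    for P in(cub(0,-.064,.088,.108,.045,.07),cub(0,0,.12,.244,0,.057),cub(-.079,0,.028,.03,.054,.072)):
        q=cv2.convexHull(((proj(c,tow(p,P))-[cc-110,r-80]+.5)*2.5).astype(np.float32)).astype(int)
        cv2.polylines(v,[q],True,(255,255,0),1)
    vs.append(v)
cv2.imwrite("pics/fit.png",np.vstack(vs)[:,:,::-1][:800]); print(monitor.get_obs()["time_s"])
E
python3 -c "
import cv2;i=cv2.imread('pics/fit.png');cv2.imwrite('pics/fit.png',cv2.resize(i,None,fx=.75,fy=.75,interpolation=cv2.INTER_AREA))"
```

```text
scene [219.6, 298.4] 0.68 2631 [225.2, 340.2] 0.83 7442 98
tab mask [189.8, 308.3] 345
side [234.3, 337.2] 0.83 2974 [232.9, 230.6] 0.75 959 0
tab mask [226.7, 274.7] 372
tab [0.5158 0.0628 0.072 ]
tab [0.496  0.0524 0.072 ]
cover [0.613  0.0361 0.07  ]
cover [0.5932 0.0235 0.07  ]
[0.5704 0.0974 0.4662] -3.04036337785572
[0.5704 0.097  0.4658] -3.0403000417267494
[0.5706 0.0977 0.4622] -3.0413075588263245
scene 0.888 0.937
side 0.93 0.286
tab pred [[0.4999 0.0624 0.072 ]] rear [[ 0.6232 -0.008   0.059 ]]
1.4
```

View pics/fit.png

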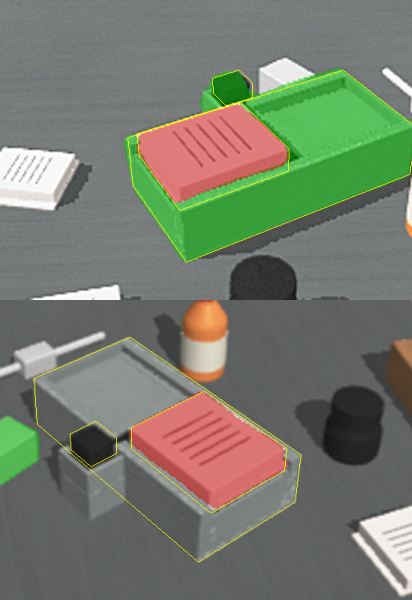

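The fit overlay matches both views to about 1–2 px: cover outline, box outline and tab pad. The side view's "box" mask was really the vblock, so it isn't trusted. The box is at about (0.570, 0.097), yaw 0.463. First move: shut the hand and turn the tool so its x lies along box +y.

Request:
play_rows:
  plan:
    - {"hand": 1,"translation": [0,0,0],"twist": 0.115}
    - {"hand": 1,"translation": [0,0,0],"twist": 0.115}
    - {"hand": 1,"translation": [0,0,0],"twist": 0.115}
    - {"hand": 1,"translation": [0,0,0],"twist": 0.115}
    - {"hand": 1,"translation": [0,0,0],"twist": 0.115}
  squeeze: 40

```text
time_s: 1.82
eef_pos: [0.2524, 0.5717, 0.2483]
tcp_rot: [0.478, 0.878, 0.0, -0.0]
contact_force: [-0.6, -0.6, -0.3]
width: 0.299
```

Request:
play_rows:
  plan:
    - {"hand": 1,"translation": [0,0,0],"twist": 0.115}
    - {"hand": 1,"translation": [-4,0,0],"twist": 0}
    - {"hand": 1,"translation": [-4,0,0],"twist": 0}
    - {"hand": 1,"translation": [-4,0,0],"twist": 0}
    - {"hand": 1,"translation": [-4,0,0],"twist": 0}

```text
time_s: 2.23
eef_pos: [0.3246, 0.4271, 0.2483]
tcp_rot: [0.525, 0.851, 0.0, 0.0]
contact_force: [1.6, 0.5, 0.2]
width: -0.0
```

Request:
play_rows:
  plan:
    - {"hand": 1,"translation": [-4,0,0],"twist": 0}
    - {"hand": 1,"translation": [-4,0,0],"twist": 0}
    - {"hand": 1,"translation": [-4,0,0],"twist": 0}
    - {"hand": 1,"translation": [-4,0,0],"twist": 0}
    - {"hand": 1,"translation": [-4,0,0],"twist": 0}

```text
time_s: 2.65
eef_pos: [0.4144, 0.2482, 0.2486]
tcp_rot: [0.525, 0.851, 0.0, 0.0]
contact_force: [2.4, 0.7, 0.3]
width: 0.001
```

Request:
play_rows:
  plan:
    - {"hand": 1,"translation": [-4,-0.1,0],"twist": 0}
    - {"hand": 1,"translation": [-4,-0.2,0],"twist": 0}
    - {"hand": 1,"translation": [-4,-0.2,1],"twist": 0}
    - {"hand": 1,"translation": [-4,-0.2,2],"twist": 0}
    - {"hand": 1,"translation": [-4,0,3],"twist": 0}

```text
time_s: 3.07
eef_pos: [0.4945, 0.0743, 0.1955]
tcp_rot: [0.525, 0.851, 0.001, 0.001]
contact_force: [2.0, 1.2, 0.1]
width: 0.004
```

Request:
play_rows:
  plan:
    - {"hand": 1,"translation": [-0.4,0,2],"twist": 0}
    - {"hand": 1,"translation": [0,0,0],"twist": 0}
    - {"hand": 1,"translation": [0,0,0],"twist": 0}
    - {"hand": 1,"translation": [0,0,0],"twist": 0}
    - {"hand": 1,"translation": [0,0,0],"twist": 0}

```text
time_s: 3.48
eef_pos: [0.4953, 0.0741, 0.1759]
tcp_rot: [0.524, 0.851, 0.001, 0.0]
contact_force: [0.3, -0.6, -0.8]
width: -0.004
```

```bash
cat >> h.py <<'E'
from scipy.spatial.transform import Rotation as Ro
def wproj(P,o):
    k=get_calibration("wrist");T=np.array(k["tool_from_camera"])
    X=Ro.from_quat(o["tcp_rot"]).inv().apply(np.asarray(P)-o["eef_pos"]); X=(X-T[:3,3])@T[:3,:3]
    r=np.hypot(X[:,0],X[:,1]); th=np.arctan2(r,X[:,2])/np.maximum(r,1e-9)
    return np.c_[k["fx"]*th*X[:,0]+k["cx"],k["fy"]*th*X[:,1]+k["cy"]]
def wray(rc,z,o):
    k=get_calibration("wrist");T=np.array(k["tool_from_camera"])
    u=np.array([rc[1]-k["cx"],rc[0]-k["cy"]])/k["fx"];t=np.hypot(*u)
    d=np.r_[np.sin(t)*u/t,np.cos(t)]; R=Ro.from_quat(o["tcp_rot"]); d=R.apply(T[:3,:3]@d); c=R.apply(T[:3,3])+o["eef_pos"]
    return c+d*(z-c[2])/d[2]
def inbox(p,P): 
    d=np.asarray(P)[:2]-p[:2]; c,s=np.cos(p[2]),np.sin(p[2]); return np.array([c*d[0]+s*d[1],-s*d[0]+c*d[1]])
E
python3 - <<'E'
from h import *
np.set_printoptions(precision=4,suppress=True)
p=np.load("p.npy");o=monitor.get_obs();im=camera("wrist")
print(p,o["eef_pos"],inbox(p,o["eef_pos"]),o["contact_force"],o["time_s"])
for d in masks_of("wrist","tab_top")[:2]: print(d["at"],d["score"],d["mask"].sum(),inbox(p,wray(d["at"],.072,o)))
v=im.copy()
for P in([(-.044,-.118,.07),(.044,-.118,.07),(.044,-.01,.07),(-.044,-.01,.07)],[(-.093,-.015,.072),(-.065,-.015,.072),(-.065,.015,.072),(-.093,.015,.072)],[(-.06,-.122,.057),(.06,-.122,.057),(.06,.122,.057),(-.06,.122,.057)]):
    cv2.polylines(v,[wproj(tow(p,P),o).astype(int)],True,(255,0,0),1)
cv2.imwrite("pics/w1.png",v[:,:,::-1])
E
```

```text
[0.5706 0.0977 0.4622] [0.4953 0.0741 0.1759] [-0.0779  0.0125] [ 0.2663 -0.6339 -0.8334] 3.4833
[213.8, 338.8] 0.56 3014 [-0.0647  0.0076]
```

View pics/w1.png

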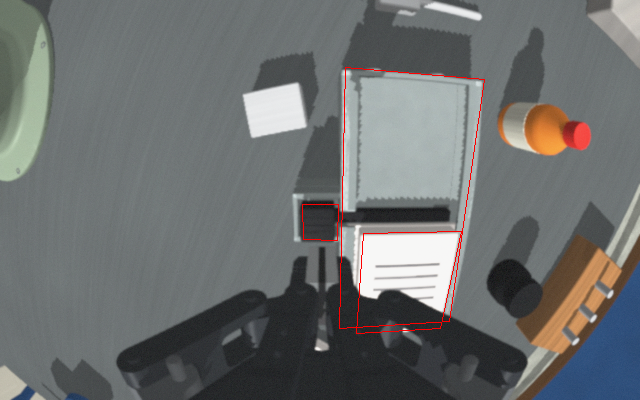

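The wrist view shows the tab pad at cols 301–338, rows 200–240, matching the prediction within about 3 px. The cover's front edge sits about 4 mm further towards +y than predicted, which makes no difference to the job. Next: centre over the tab and descend.

Request:
play_rows:
  plan:
    - {"hand": 1,"translation": [-1.2,-0.1,1],"twist": 0}
    - {"hand": 1,"translation": [0,0,3],"twist": 0}
    - {"hand": 1,"translation": [0,0,3],"twist": 0}
    - {"hand": 1,"translation": [0,0,1],"twist": 0}
    - {"hand": 1,"translation": [0,0,0],"twist": 0}

```text
time_s: 4.0
eef_pos: [0.4984, 0.062, 0.0933]
tcp_rot: [0.525, 0.851, -0.001, -0.001]
contact_force: [-1.1, 0.2, -1.8]
width: -0.001
```

Request:
play_rows:
  plan:
    - {"hand": 1,"translation": [0,0,0.2],"twist": 0}
    - {"hand": 1,"translation": [0,0,0.2],"twist": 0}
    - {"hand": 1,"translation": [0,0,0.2],"twist": 0}
    - {"hand": 1,"translation": [0,0,0.2],"twist": 0}
    - {"hand": 1,"translation": [0,0,0],"twist": 0}

```text
time_s: 4.42
eef_pos: [0.5001, 0.062, 0.0872]
tcp_rot: [0.525, 0.851, 0.001, 0.001]
contact_force: [2.1, 2.3, 1.7]
width: 0.0
```

Request:
play_rows:
  plan:
    - {"hand": 1,"translation": [0,0,0.15],"twist": 0}
    - {"hand": 1,"translation": [0,0,0.15],"twist": 0}
    - {"hand": 1,"translation": [0,0,0.15],"twist": 0}
    - {"hand": 1,"translation": [0,0,0.15],"twist": 0}
    - {"hand": 1,"translation": [0,0,0],"twist": 0}

```text
time_s: 4.83
eef_pos: [0.4994, 0.0618, 0.0804]
tcp_rot: [0.525, 0.851, -0.0, -0.0]
contact_force: [0.6, 0.3, 0.5]
width: -0.001
```

Request:
play_rows:
  plan:
    - {"hand": 1,"translation": [0,0,0.1],"twist": 0}
    - {"hand": 1,"translation": [0,0,0.1],"twist": 0}
    - {"hand": 1,"translation": [0,0,0],"twist": 0}
    - {"hand": 1,"translation": [0,0,0],"twist": 0}
    - {"hand": 1,"translation": [0,0,0],"twist": 0}

```text
time_s: 5.25
eef_pos: [0.4994, 0.0617, 0.0789]
tcp_rot: [0.525, 0.851, -0.0, -0.0]
contact_force: [-1.4, 0.7, 10.8]
width: 0.0
```

Request:
play_rows:
  plan:
    - {"hand": 1,"translation": [0,0,0.1],"twist": 0}
    - {"hand": 1,"translation": [0,0,0],"twist": 0}
    - {"hand": 1,"translation": [0,0,0],"twist": 0}
    - {"hand": 1,"translation": [0,0,0],"twist": 0}
    - {"hand": 1,"translation": [0,0,0],"twist": 0}

```text
time_s: 5.67
eef_pos: [0.4994, 0.0617, 0.0786]
tcp_rot: [0.525, 0.851, 0.0, -0.0]
contact_force: [-5.5, -0.3, 30.7]
width: -0.0
```

Force climbed to 31 N at tip height about 62 mm, so the tab is at its hard stop. Lifting and crossing to behind the cover, then checking.

Request:
play_rows:
  plan:
    - {"hand": 1,"translation": [0,0,-1],"twist": 0}
    - {"hand": 1,"translation": [0,0,-3],"twist": 0}
    - {"hand": 1,"translation": [-1,0,-3],"twist": 0}
    - {"hand": 1,"translation": [-3,1.5,0],"twist": 0}
    - {"hand": 1,"translation": [-3,2,0],"twist": 0}

```text
time_s: 6.08
eef_pos: [0.5623, 0.0147, 0.1496]
tcp_rot: [0.524, 0.851, 0.001, 0.0]
contact_force: [1.3, 0.4, -0.2]
width: 0.002
```

Request:
play_rows:
  plan:
    - {"hand": 1,"translation": [-3,2,0],"twist": 0}
    - {"hand": 1,"translation": [-3,2,0],"twist": 0}
    - {"hand": 1,"translation": [-2.5,0.5,0],"twist": 0}
    - {"hand": 1,"translation": [0,0,0],"twist": 0}
    - {"hand": 1,"translation": [0,0,0],"twist": 0}

```text
time_s: 6.5
eef_pos: [0.6401, -0.0424, 0.1468]
tcp_rot: [0.526, 0.85, -0.001, -0.001]
contact_force: [-0.3, 0.1, -0.5]
width: 0.001
```

Run:
```python
from h import *
np.set_printoptions(precision=4,suppress=True)
p=np.load("p.npy");o=monitor.get_obs();w=camera("wrist");s=camera("side")
print(o["eef_pos"],inbox(p,o["eef_pos"]),o["contact_force"],o["time_s"])
for P in([(-.044,-.118,.07),(.044,-.118,.07),(.044,-.01,.07),(-.044,-.01,.07)],[(-.06,-.122,.057),(.06,-.122,.057),(.06,.122,.057),(-.06,.122,.057)]):
    cv2.polylines(w,[wproj(tow(p,P),o).astype(int)],True,(255,0,0),1)
v=s[150:310,180:440].copy(); v=cv2.resize(v,(650,400),interpolation=cv2.INTER_CUBIC)
for z,c in((.072,(255,0,0)),(.062,(0,255,0))):
    q=(proj("side",tow(p,[(-.093,-.015,z),(-.065,-.015,z),(-.065,.015,z),(-.093,.015,z)]))-[180,150]+.5)*2.5
    cv2.polylines(v,[q.astype(int)],True,c,1)
cv2.imwrite("pics/w2.png",w[:,:,::-1]);cv2.imwrite("pics/s2.png",v[:,:,::-1])
```

```text
[ 0.6401 -0.0424  0.1468] [-0.0002 -0.1563] [-0.2952  0.1279 -0.4809] 6.5
```

View pics/w2.png

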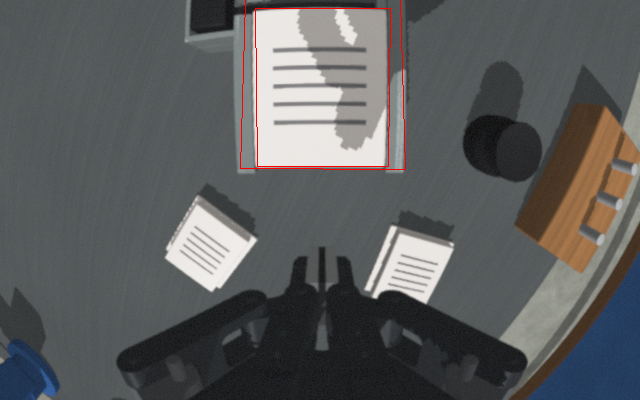

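View pics/s2.png

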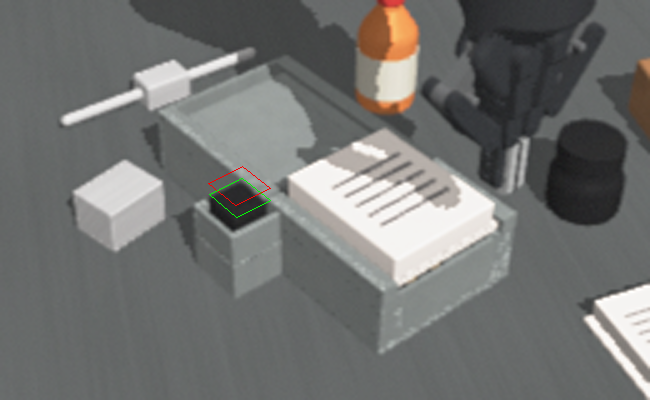

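The wrist view has the cover's rear edge at row 167, cols 257–388, on the prediction. The side view has the tab top at (200,240) in the crop, on the green "in" outline and clear of the red "out" one. Descending behind the cover, then pushing.

Request:
play_rows:
  plan:
    - {"hand": 1,"translation": [0,0,3],"twist": 0}
    - {"hand": 1,"translation": [0,0,3],"twist": 0}
    - {"hand": 1,"translation": [0,0,1.8],"twist": 0}
    - {"hand": 1,"translation": [0,0,0],"twist": 0}
    - {"hand": 1,"translation": [0.5,0,0],"twist": 0}

```text
time_s: 7.02
eef_pos: [0.6377, -0.0365, 0.0697]
tcp_rot: [0.525, 0.851, -0.001, -0.0]
contact_force: [-0.2, -0.1, 0.6]
width: -0.003
```

Request:
play_rows:
  plan:
    - {"hand": 1,"translation": [0.5,0,0],"twist": 0}
    - {"hand": 1,"translation": [0.5,0,0],"twist": 0}
    - {"hand": 1,"translation": [0.5,0,0],"twist": 0}
    - {"hand": 1,"translation": [0.5,0,0],"twist": 0}
    - {"hand": 1,"translation": [0.5,0,0],"twist": 0}

```text
time_s: 7.43
eef_pos: [0.6271, -0.0135, 0.0704]
tcp_rot: [0.525, 0.851, 0.0, 0.001]
contact_force: [1.0, -2.3, 0.6]
width: -0.002
```

Request:
play_rows:
  plan:
    - {"hand": 1,"translation": [0.5,0,0],"twist": 0}
    - {"hand": 1,"translation": [0.5,0,0],"twist": 0}
    - {"hand": 1,"translation": [0.5,0,0],"twist": 0}
    - {"hand": 1,"translation": [0.5,0,0],"twist": 0}
    - {"hand": 1,"translation": [0.5,0,0],"twist": 0}

```text
time_s: 7.85
eef_pos: [0.6156, 0.0086, 0.0697]
tcp_rot: [0.525, 0.851, -0.0, 0.0]
contact_force: [0.7, -1.2, 1.7]
width: -0.001
```

Request:
play_rows:
  plan:
    - {"hand": 1,"translation": [0.6,0,0],"twist": 0}
    - {"hand": 1,"translation": [0.6,0,0],"twist": 0}
    - {"hand": 1,"translation": [0.6,0,0],"twist": 0}
    - {"hand": 1,"translation": [0.6,0,0],"twist": 0}
    - {"hand": 1,"translation": [0.6,0,0],"twist": 0}

```text
time_s: 8.27
eef_pos: [0.6021, 0.0357, 0.0697]
tcp_rot: [0.525, 0.851, 0.0, -0.0]
contact_force: [1.2, -1.9, 1.2]
width: 0.001
```

Request:
play_rows:
  plan:
    - {"hand": 1,"translation": [0.6,0,0],"twist": 0}
    - {"hand": 1,"translation": [0.6,0,0],"twist": 0}
    - {"hand": 1,"translation": [0.6,0,0],"twist": 0}
    - {"hand": 1,"translation": [0.6,0,0],"twist": 0}
    - {"hand": 1,"translation": [0.6,0,0],"twist": 0}

```text
time_s: 8.68
eef_pos: [0.5886, 0.0624, 0.0697]
tcp_rot: [0.525, 0.851, -0.0, -0.0]
contact_force: [1.2, -2.1, 2.1]
width: 0.0
```

Run:
```python
from h import *
p=np.load("p.npy");o=monitor.get_obs();w=camera("wrist");print(inbox(p,o["eef_pos"]),o["eef_pos"],o["contact_force"])
cv2.imwrite("pics/w3.png",w[:,:,::-1])
```

```text
[ 0.00045852 -0.039597  ] [0.58863734 0.06241661 0.06968448] [ 1.15693416 -2.14321251  2.06332807]
```

View pics/w3.png

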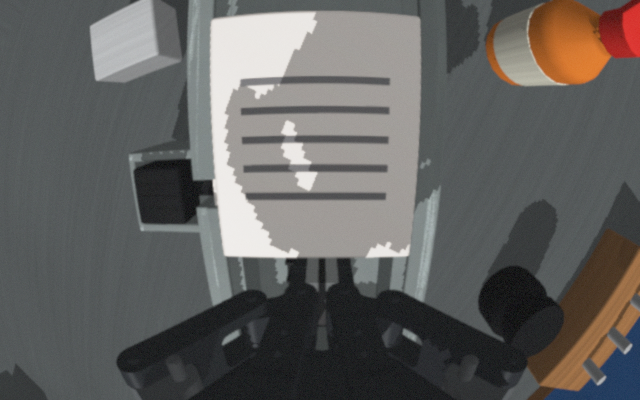

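The wrist view shows the cover straight in the rails, its rear edge at row 257, with the tab still in at (190,165). The gripper linkage looks close to the jar at about (310,520), so I'll check that clearance before going on.

Run:
```python
from h import *
np.set_printoptions(precision=3,suppress=True)
p=np.load("p.npy");o=monitor.get_obs()
for c,a in(("scene",(304,327)),("side",(217,414))): print("jar",inbox(p,ray(c,a,.03)))
for c,a in(("scene",(243,420)),("side",(175,336))): print("glue",inbox(p,ray(c,a,.05)))
for z in(.07,.1,.12,.14): print(z,"link end",inbox(p,wray((365,525),z,o)), inbox(p,wray((295,395),z,o)))
print("jar wrist top",inbox(p,wray((298,512),.06,o)))
```

```text
jar [ 0.161 -0.104]
jar [ 0.161 -0.1  ]
glue [0.139 0.081]
glue [0.121 0.07 ]
0.07 link end [ 0.147 -0.123] [ 0.036 -0.049]
0.1 link end [ 0.112 -0.085] [ 0.028 -0.028]
0.12 link end [ 0.088 -0.059] [ 0.022 -0.014]
0.14 link end [ 0.065 -0.033] [ 0.016 -0.   ]
jar wrist top [ 0.118 -0.066]
```

The jar is at box (0.161, −0.10) and the linkage reaches only about x = 0.07, so it's well clear. Pushing on to the end stop.

Request:
play_rows:
  plan:
    - {"hand": 1,"translation": [0.6,0,0],"twist": 0}
    - {"hand": 1,"translation": [0.6,0,0],"twist": 0}
    - {"hand": 1,"translation": [0.6,0,0],"twist": 0}
    - {"hand": 1,"translation": [0.6,0,0],"twist": 0}
    - {"hand": 1,"translation": [0.6,0,0],"twist": 0}

```text
time_s: 9.15
eef_pos: [0.5751, 0.0894, 0.0696]
tcp_rot: [0.525, 0.851, -0.0, -0.0]
contact_force: [0.9, -0.5, 0.2]
width: -0.003
```

Request:
play_rows:
  plan:
    - {"hand": 1,"translation": [0.2,0,0],"twist": 0}
    - {"hand": 1,"translation": [0.2,0,0],"twist": 0}
    - {"hand": 1,"translation": [0.1,0,0],"twist": 0}
    - {"hand": 1,"translation": [0.1,0,0],"twist": 0}
    - {"hand": 1,"translation": [0,0,0],"twist": 0}

```text
time_s: 9.57
eef_pos: [0.5727, 0.0941, 0.0696]
tcp_rot: [0.525, 0.851, -0.0, -0.0]
contact_force: [-0.0, 0.4, 0.2]
width: 0.003
```

Request:
play_rows:
  plan:
    - {"hand": 1,"translation": [0.1,0,0],"twist": 0}
    - {"hand": 1,"translation": [0.1,0,0],"twist": 0}
    - {"hand": 1,"translation": [0.1,0,0],"twist": 0}
    - {"hand": 1,"translation": [0,0,0],"twist": 0}
    - {"hand": 1,"translation": [0,0,0],"twist": 0}

```text
time_s: 9.98
eef_pos: [0.5718, 0.096, 0.0698]
tcp_rot: [0.525, 0.851, -0.0, 0.0]
contact_force: [2.8, -4.7, -0.1]
width: -0.0
```

Request:
play_rows:
  plan:
    - {"hand": 1,"translation": [0.1,0,0],"twist": 0}
    - {"hand": 1,"translation": [0,0,0],"twist": 0}
    - {"hand": 1,"translation": [0,0,0],"twist": 0}
    - {"hand": 1,"translation": [0,0,0],"twist": 0}
    - {"hand": 1,"translation": [0,0,0],"twist": 0}

```text
time_s: 10.4
eef_pos: [0.5717, 0.0961, 0.0699]
tcp_rot: [0.526, 0.851, -0.0, 0.001]
contact_force: [4.0, -8.2, 1.0]
width: -0.0
```

Force is up to 9 N with no more motion, so the cover is against the end stop. Backing off, lifting clear and checking.

Request:
play_rows:
  plan:
    - {"hand": 1,"translation": [-0.5,0,0],"twist": 0}
    - {"hand": 1,"translation": [-1.5,0,0],"twist": 0}
    - {"hand": 1,"translation": [-1,0,-1],"twist": 0}
    - {"hand": 1,"translation": [0,0,-4],"twist": 0}
    - {"hand": 1,"translation": [0,0,-4],"twist": 0}

```text
time_s: 10.82
eef_pos: [0.5837, 0.0695, 0.1602]
tcp_rot: [0.526, 0.851, -0.001, -0.001]
contact_force: [0.4, 0.1, 1.1]
width: -0.001
```

Request:
play_rows:
  plan:
    - {"hand": 1,"translation": [-4,0,-4],"twist": 0}
    - {"hand": 1,"translation": [-4,0,-2],"twist": 0}
    - {"hand": 1,"translation": [-4,0,0],"twist": 0}
    - {"hand": 1,"translation": [0,0,0],"twist": 0}
    - {"hand": 1,"translation": [0,0,0],"twist": 0}

```text
time_s: 11.23
eef_pos: [0.6327, -0.0274, 0.2087]
tcp_rot: [0.527, 0.85, -0.0, 0.001]
contact_force: [0.1, 0.8, -0.0]
width: 0.002
```

Run:
```python
from h import *
np.set_printoptions(precision=4,suppress=True)
p=np.load("p.npy");o=monitor.get_obs();w=camera("wrist");s=camera("side")
print(o["eef_pos"],inbox(p,o["eef_pos"]),o["contact_force"],o["time_s"])
for P in([(-.044,.01,.07),(.044,.01,.07),(.044,.118,.07),(-.044,.118,.07)],):
    cv2.polylines(w,[wproj(tow(p,P),o).astype(int)],True,(255,0,0),1)
v=cv2.resize(s[100:300,180:500],(640,400),interpolation=cv2.INTER_CUBIC)
for P,c in(([(-.093,-.015,.062),(-.065,-.015,.062),(-.065,.015,.062),(-.093,.015,.062)],(0,255,0)),([(-.044,.01,.07),(.044,.01,.07),(.044,.118,.07),(-.044,.118,.07)],(255,0,0))):
    cv2.polylines(v,[((proj("side",tow(p,P))-[180,100]+.5)*2).astype(int)],True,c,1)
cv2.imwrite("pics/end.png",np.vstack([w,v])[:,:,::-1][::,:]) 
i=cv2.imread("pics/end.png");cv2.imwrite("pics/end.png",cv2.resize(i,None,fx=.75,fy=.75,interpolation=cv2.INTER_AREA))
for c,n,a in(("scene","jar",(304,329)),("scene","glue",(245,420)),("scene","tap_wrench",(203,417)),("scene","vblock",(179,336))):
    if n=="jar": camera("scene")
    print(n,a,[np.round(d["at"]) for d in spot_in(c,n)][:2])
```

```text
[ 0.6327 -0.0274  0.2087] [-0.0002 -0.1396] [ 0.1088  0.8259 -0.0111] 11.2333
jar (304, 329) [array([303., 330.]), array([179., 337.])]
glue (245, 420) [array([243., 420.])]
tap_wrench (203, 417) [array([199., 362.]), array([200., 418.])]
vblock (179, 336) [array([196., 362.]), array([178., 336.])]
```

View pics/end.png

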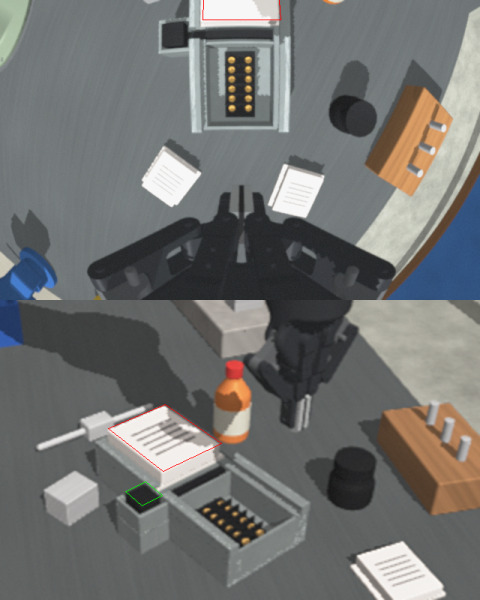

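The terminals are fully open, at (85,240) in the wrist half. The cover's top is on the expected end-stop outline in the side half, the tab is on its "in" outline, and the bystanders haven't moved. Handing in.

```bash
python3 -c "
from station import *
print(ctrl.close_job())"
```

```text
the job is handed in; nothing more can be done
None
```

The job is done and handed in at about 11.5 s, well under the 38 s limit. I pressed the tab to its hard stop, then pushed the cover about 128 mm along its rails to the end stop. After that I backed off and lifted clear, so the robot was touching nothing.

- **Tab:** the force rose to 31 N at a fingertip height of about 62 mm. Afterwards the side view matched the "in" outline.
- **Cover:** it slid at 2–3 N. At the end the force rose to 9 N with no further motion, and the tool was within about 1 mm of where it should be at the stop. The last side view showed the cover on the end-stop outline and all the terminals open.
- **Bystanders:** the glue, jar, tap wrench and vblock were within 3 px of where they started.
- **Checks that disagreed:**
    - The network's box mask in the side view was really the vblock.
    - At the end, the network's top hits for the tap wrench and vblock were on the moved cover; its second hits were the real ones.
    - An early wrist view put the cover's front edge about 4 mm off the prediction, which made no difference.

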